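Zero the polariser cell in its V-cradle

ROBOT

A 6-joint arm with a two-finger parallel gripper is mounted at the origin on the work surface. World frame = base frame: x ahead of the robot, y to its left, z up, the work surface at z = 0. Lengths are in mm, angles in rad, forces in N, time in s.
With the tool pointing down it reaches from about 350 to 975 mm from the base axis. Payload 7.1 kg.
Tool frame: the origin (TCP) lies midway between the tips of the shut fingers; the grasp point (between the pads) lies 19 mm behind it (env.tcp_to_grasp is the distance from the TCP to the grasp point, in mm); x points along the fingers, z is the direction in which the jaws open and shut, and the axes are right-handed (so a half turn about x gives the same grasp; the last joint's range is limited). The gripper opens to 88 mm and grips with 3 to 60 N. Pads are 20 mm wide; open, the fingers measure 115 mm over their backs; the gripper's body (75 mm by 178 mm) begins 61 mm behind the grasp point.
Start: joints at [-1.358, 0.423, 1.63, -0, 1.089, -0.019], TCP at [143.6, -608.263, 222.675] pointing down, gripper open.
Joint ranges: [-3, 3], [-0.9, 2.11], [0.09, 2.58], [-1.31, 4.45], [0.11, 2.69], [-2.54, 2.54]. Speed limits (rad/s): [2.39, 2.39, 3.01, 3.14, 3.14, 3.14].

INTERFACE

Orientations are given as a unit quaternion [x, y, z, w].
In Python, from cell import env, effector, kinematics, viewer, order, finder, monitor gives the robot as it stands. Calls block until the motion is done:
- env.reach(position, orientation): joint-space move of the TCP to a pose.
- env.move_straight(position, ori=None, speed=150, guard=None): straight line of the TCP; ori=None keeps the orientation; speed is the mean speed in mm/s. With guard (N) it stops when the force on the tool has changed by that much, and returns True; else False.
- env.movej(angles): joint-space move.
- effector.ungrasp() and effector.close_gripper(strength=None): open the fingers fully, or close them until they stop; strength is the grip in N (None keeps the last).
- env.wait(seconds).
- kinematics.inverse_kinematics(position, orientation): joint angles nearest the present ones, or None.
- viewer.get_image(name): name is "scene" or "side" or "wrist"; returns a dict with "image" (480x640x3 uint8, red, green, blue), "fx", "fy", "cx", "cy" (pixels), "cam_to_world" (4x4, takes a point from camera to world coordinates); the wrist camera has in their place "tool_from_camera" (4x4, takes a point from camera to tool coordinates, whose origin is the TCP and whose axes are the tool frame's). Camera axes: x right, y up, looking along -z (the intrinsics and any distortion apply to the point x, -y, -z); pixel columns grow to the right and rows downward; lengths in mm; the calibration is good to about 2 mm. A picture is of the moment at which its call begins: read the wrist's pose just before it. There is no depth.
A pose or a line that the arm cannot do raises env.PlanningError and nothing moves.
- order.finish_job(): hands the job in, once; it reports no verdict.
Trained networks look in a picture, given as the dict that the camera call returned (one of the last four; its "shot" number tells which), for a name from the list of things; names that differ only in an ending like _2 or _b are one class to them, and where a whole thing is asked for, a point or a joint stands for the part that bears it (a point fixed in the world has none). Each returns a list of dicts, best first, with "confidence" (0 to 1); they miss things now and then, are a little off and sometimes report something else, mostly with a low value. They report only what shows in the picture. A call takes as long as a camera call. They do not tell look-alikes from the thing itself.
- finder.boxes_of(label, picture): "xy" ([column, row] in pixels, amid what is visible of it).
Readings, each from a call of its own:
- monitor.read_t(): time.
- monitor.read_joint_positions(): joint angles.
- monitor.read_dq(): joint speeds.
- monitor.read_effort(): joint torques, N m.
- monitor.read_position(): TCP position.
- monitor.read_tcp_rot(): TCP orientation.
- monitor.read_contact_force(): force on the tool from outside, world axes, zero at the start.
- monitor.read_wrist_torque(): the same for the moment, N m.
- monitor.read_width(): opening from 0.0 (shut) to 1.0 (fully open).
Only numpy, scipy, OpenCV 4.12 (cv2) and the standard library are available. Lean on these libraries where they do the work, as an engineer would, in place of code of your own. Each camera call takes 0.05 s, during which the arm holds its last target.

TASK

On the lab bench two polariser cells lie in V-groove cradles, their levers leaning over. Take only the one with the green knob: roll it in its groove, by swinging its lever up, until the lever stands upright and the cell drops onto its white flat, flush on the groove face on the side marked with the blue strip. Do not lift it out of its groove, leave the cell with the yellow knob as it is, and let go at the end.

Things in the scene. Friction and masses are not known exactly. Their poses are not given: they have to be found in the camera images.
- green_cell: black round barrel (axis x) 44 mm across, 64 mm long, 280 g, lying in a V-groove; origin on its axis at mid-length. A 6 mm lever stands out of its middle along z. One flat, white, 30 mm wide, 16 mm from the axis, runs its whole length and faces midway between -y and -z. Lever upright = bedded on the flat. At the start the lever leans 54 degrees towards the cradle's +y side.
- green_knob (a point): centre of the green ball knob, 18 mm across, on the lever's end, 52 mm from the barrel's axis. About 71 mm above the bench at the start, 89 mm when bedded. 1 to 3 N rolls the barrel; knob, lever and barrel are slippery (friction about 0.2). Friction holds it at the starting lean; under about 43 degrees it tends to settle onto the flat; turning past upright takes more force.
- green_cradle: aluminium cradle under the green-knobbed cell, fixed, 90 mm long (x), 84 wide (y), 40 high; origin under its centre. A 90-degree V-groove runs along x, bottom 10 mm above the bench, mouth 60 mm wide; a blue strip marks the top of its -y side. The barrel's axis lies mid-groove 41 mm above the bench on its round side; bedded on its flat, 37 mm up and 4 mm towards -y.
- yellow_cell: a second cell, the same but for its yellow knob, in an identical cradle, its lever leaning over in the same way. Origin on the barrel's axis at mid-length, x along the barrel, z along the lever. To be left alone.
Things that resemble listed ones, but are neither listed nor needed, are in the scene too. Leave any orange or purple look-alike of the green_cell alone.

How it is judged (in metres and radians):
At the end, for the whole second after the job is handed in: The green cell rests in its groove on its flat, strip side: lever within 11 degrees of upright, barrel axis 33 to 39 mm above the bench and 1 to 9 mm off the groove centre towards the strip, within 30 mm of mid-groove and 11 degrees of its direction, at rest (angle between green_cell's own z axis and vertical below 0.2 rad and z of green_cell in the frame of green_cradle between 0.033 and 0.039 m and y of green_cell in the frame of green_cradle between -0.009 and -0.001 m and x of green_cell in the frame of green_cradle between -0.03 and 0.03 m and angle between the x axis of green_cell and the x axis of green_cradle, either way round below 0.2 rad and linear speed of green_cell below 0.02 m/s); the robot touches nothing.
It fails at once if the green-knobbed cell is lifted out of its groove (axis more than 55 mm above the bench) (z of green_cell in the frame of green_cradle above 0.055 m).
It fails at once if the yellow-knobbed cell is disturbed: shifted more than 12 mm or its lever raised to within 45 degrees of upright (distance of yellow_cell from where it was at the start of the episode above 0.012 m or angle between yellow_cell's own z axis and vertical below 0.78 rad).
It also fails if it takes over 38 s, if anything falls off the work surface, if the arm or the gripper's body presses on something with over 40 N, if the wrist force passes 120 N, or if a joint passes its speed limit or range.

## Working session

There is one attempt and no reset: what is moved stays moved. The work goes in short steps, each a Python script; the robot and the scene stay as the last script left them, time stands still between calls to the robot, and variables do not carry over. Pictures are saved under pics/ and viewed, and the job is handed in when it is done.

```bash
ls; mkdir -p pics
cat > h.py <<'E'
from cell import env, effector, kinematics, viewer, order, finder, monitor
import numpy as np, cv2
def save(p,n): cv2.imwrite('pics/'+n+'.png',cv2.cvtColor(p['image'],cv2.COLOR_RGB2BGR))
E
python3 - <<'E'
from h import *
for c in ['scene','side','wrist']:
    p=viewer.get_image(c); save(p,c+'0')
    print(c,{k:(v.round(3).tolist() if hasattr(v,'round') and not np.isscalar(v) else v) for k,v in p.items() if k!='image'})
    for l in ['green_knob','green_cell','green_cradle','yellow_cell']:
        print(l,[(np.round(d['xy']).tolist(),round(d['confidence'],2)) for d in finder.boxes_of(l,p)])
print(monitor.read_t(),monitor.read_tcp_rot())
E
```

```text
pics
scene {'fx': 439.2938074620067, 'fy': 439.2938074620067, 'cx': 310.6146573153905, 'cy': 239.4615125990021, 'cam_to_world': [[-0.761, -0.448, 0.469, 1002.786], [0.648, -0.544, 0.533, 467.138], [0.016, 0.709, 0.705, 652.225], [0.0, 0.0, 0.0, 1.0]], 'shot': 1}
green_knob [([315.0, 362.0], 0.86), ([408.0, 329.0], 0.62), ([490.0, 316.0], 0.55)]
green_cell [([319.0, 363.0], 0.88), ([496.0, 318.0], 0.62), ([410.0, 329.0], 0.56)]
green_cradle [([391.0, 331.0], 0.7)]
yellow_cell [([267.0, 167.0], 0.96)]
side {'fx': 514.911325733294, 'fy': 514.911325733294, 'cx': 312.7594207993344, 'cy': 238.27858295599694, 'cam_to_world': [[-0.91, 0.246, -0.333, 295.183], [-0.414, -0.558, 0.719, 656.41], [-0.009, 0.792, 0.61, 622.629], [0.0, 0.0, 0.0, 1.0]], 'shot': 2}
green_knob [([175.0, 310.0], 0.83), ([232.0, 354.0], 0.71)]
green_cell [([232.0, 352.0], 0.87), ([176.0, 310.0], 0.8), ([304.0, 438.0], 0.73)]
green_cradle [([242.0, 372.0], 0.87)]
yellow_cell [([391.0, 194.0], 0.71)]
wrist {'fx': 397.79797750423177, 'fy': 397.79797750423177, 'cx': 321.41927653070604, 'cy': 237.3822985676234, 'tool_from_camera': [[-0.0, 0.288, -0.958, -163.404], [0.001, 0.958, 0.288, 79.756], [1.0, -0.0, -0.0, 0.02], [0.0, 0.0, 0.0, 1.0]], 'shot': 3}
green_knob []
green_cell []
green_cradle []
yellow_cell []
0.75 [ 0.43883378  0.55445606 -0.43882765  0.55446703]
```

View pics/scene0.png

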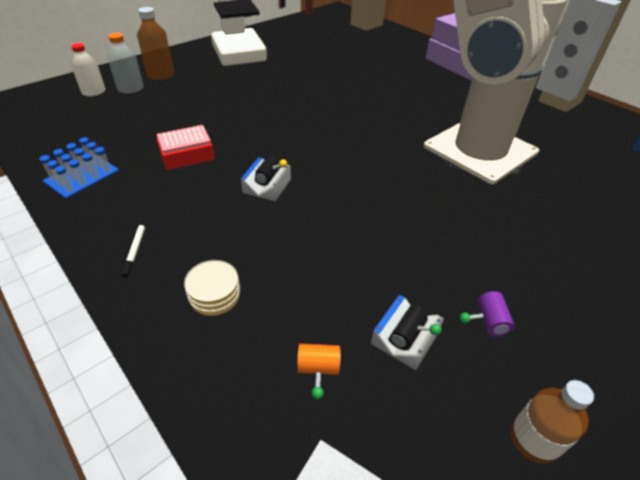

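View pics/side0.png

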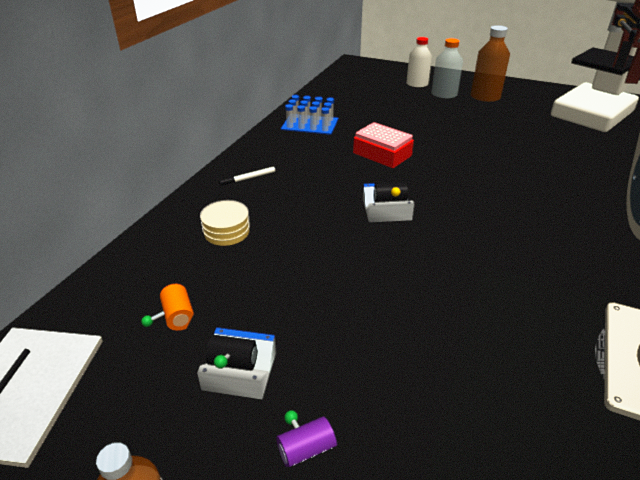

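The scene picture shows three things with green knobs: 
- the black barrel in the blue-striped cradle, knob at about (436,328)
- an orange look-alike, knob at about (317,392)
- a purple look-alike, knob at about (465,317)

The yellow cell is at (267,170). I choose the black cell in its cradle, at (436,328) in scene and (220,361) in side, and will check it in close crops.

Run:
```python
import cv2,numpy as np
a=cv2.imread('pics/scene0.png')[280:380,360:460]; b=cv2.imread('pics/side0.png')[315:405,190:290]
a=cv2.resize(a,(400,400),interpolation=cv2.INTER_CUBIC); b=cv2.resize(b,(400,360),interpolation=cv2.INTER_CUBIC)
b=np.vstack([b,np.zeros((40,400,3),np.uint8)])
cv2.imwrite('pics/crop0.png',np.hstack([a,b]))
for n,(x0,y0,x1,y1) in {'scene0':(420,310,450,345),'side0':(205,345,235,375)}.items():
    im=cv2.imread(f'pics/{n}.png').astype(int)
    B,G,R=im[...,0],im[...,1],im[...,2]
    m=(G>R+40)&(G>B+30); s=m[y0:y1,x0:x1]; ys,xs=np.nonzero(s); print(n,len(xs),xs.mean()+x0,ys.mean()+y0)
    m=(B>R+50)&(B>G+30)
    x0-=70;x1+=60;y0-=50;y1+=30
    s=m[y0:y1,x0:x1].astype(np.uint8); ys,xs=np.nonzero(s); print('blue',len(xs),cv2.minAreaRect(np.c_[xs+x0,ys+y0].astype(np.float32)))
```

```text
scene0 99 435.52525252525254 328.75757575757575
blue 352 ((388.91424560546875, 313.4391174316406), (7.892003536224365, 45.90515899658203), 35.36246109008789)
side0 143 220.26573426573427 360.8881118881119
blue 411 ((244.0305633544922, 333.7707824707031), (60.26665115356445, 7.070758819580078), 7.594643592834473)
```

View pics/crop0.png

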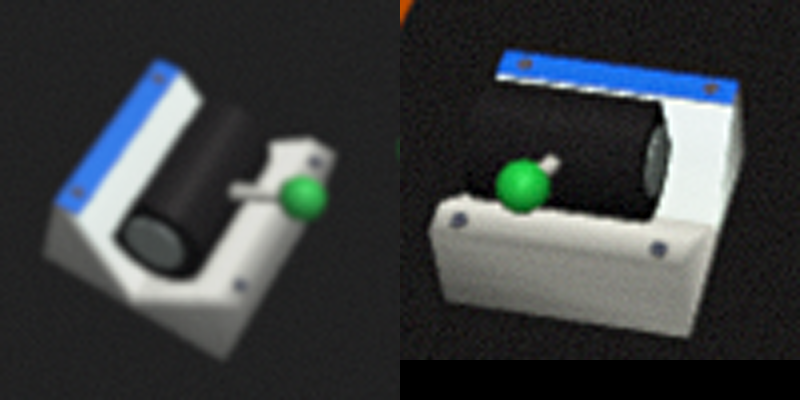

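The crop confirms a black barrel in an aluminium cradle with a blue strip. The green knob leans away from the strip, and four screws on the cradle top are usable as fiducials.

```bash
cat >> h.py <<'E'
def ray(p,uv):
    T=np.array(p['cam_to_world']); d=np.array([(uv[0]-p['cx'])/p['fx'],-(uv[1]-p['cy'])/p['fy'],-1.])
    d=T[:3,:3]@d; return T[:3,3],d/np.linalg.norm(d)
def plane(p,uv,z):
    o,d=ray(p,uv); return o+d*(z-o[2])/d[2]
def tri(rs):
    A=sum(np.eye(3)-np.outer(d,d) for o,d in rs); b=sum((np.eye(3)-np.outer(d,d))@o for o,d in rs); return np.linalg.solve(A,b)
E
python3 - <<'E'
from h import *
S=viewer.get_image('scene');D=viewer.get_image('side')
k=tri([ray(S,(435.5,328.8)),ray(D,(220.3,360.9))]);print('knob',k, plane(S,(435.5,328.8),71),plane(D,(220.3,360.9),71))
sc=np.array([(158,77),(77,190),(315,160),(240,285)])/4+[360,280]
sd=np.array([(712-400,88),(525-400,63),(658-400,250),(460-400,218)])/4+[190,315]
for a,b in zip(sc,sd): print(plane(S,a,40).round(1),plane(D,b,40).round(1),tri([ray(S,a),ray(D,b)]).round(1))
P=np.array([[plane(S,a,40) for a in sc],[plane(D,b,40) for b in sd]]).mean(0)
c=P.mean(0); ax=(P[1]-P[0]+P[3]-P[2]); y=(P[2]+P[3]-P[0]-P[1])/2
print(c,np.degrees(np.arctan2(ax[1],ax[0])),'ydir',y,np.degrees(np.arctan2(y[1],y[0])))
E
```

```text
knob [596.36989285 304.5219953   74.32061882] [594.00731737 303.53816116  71.        ] [598.19486895 302.44796929  71.        ]
[571.9 216.   40. ] [574.5 215.7  40. ] [573.5 217.   42.1]
[641.9 233.5  40. ] [644.9 233.5  40. ] [643.5 234.7  42.3]
[554.  287.3  40. ] [556.7 287.7  40. ] [555.7 288.4  42. ]
[624.8 305.5  40. ] [626.6 304.1  40. ] [625.6 305.5  41.7]
[599.41698641 260.40693286  40.        ] 13.95512654497008 ydir [-17.81975174  71.47736875   0.        ] 103.99882430902558
```

```bash
cat >> h.py <<'E'
from scipy.spatial.transform import Rotation as Ro
C=np.array([599.4,260.4,0]); yaw=np.radians(14.0)
X=np.array([np.cos(yaw),np.sin(yaw),0]); Y=np.array([-np.sin(yaw),np.cos(yaw),0]); Z=np.array([0,0,1.])
def w(x,y,z): return C+x*X+y*Y+z*Z
def loc(p): d=np.array(p)-C; return np.array([d@X,d@Y,d[2]])
def q(s): 
    z=s*X; x=-Z; y=np.cross(z,x); return Ro.from_matrix(np.c_[x,y,z]).as_quat()
E
python3 - <<'E'
from h import *
S=viewer.get_image('scene');D=viewer.get_image('side')
print('purple',tri([ray(S,(496,314)),ray(D,(307,441))]),'knob',loc(tri([ray(S,(465,317)),ray(D,(291,417))])))
print('bottle cap',tri([ray(S,(577,395)),ray(D,(115,460))]), loc(tri([ray(S,(577,395)),ray(D,(115,460))])))
print('knob',loc([596.4,304.5,74.3]))
for s in (1,-1):
    for p in [(7,85,200),(7,85,60),(7,10,78)]: print(s,kinematics.inverse_kinematics(w(*p),q(s)))
E
```

```text
purple [454.99676658 337.86908551  25.40947359] knob [-92.69936799  69.53490087  11.8610851 ]
bottle cap [587.12937867 495.25668857 142.9028675 ] [ 44.91084386 230.84897318 142.9028675 ]
knob [ 7.75786842 43.51580722 74.3       ]
1 [ 5.14312588e-01  5.26266388e-01  1.51695138e+00 -4.44089210e-16
  1.09837489e+00  2.69966493e-01]
1 [ 5.14312588e-01  6.97366177e-01  1.58199807e+00 -4.44089210e-16
  8.62228404e-01  2.69966493e-01]
1 [ 4.05016468e-01  6.52241088e-01  1.62045646e+00 -4.44089210e-16
  8.68895102e-01  1.60670373e-01]
-1 None
-1 None
-1 None
```

Run:
```python
from h import *
effector.close_gripper(10)
env.reach(w(7,82,190),q(1)); print(monitor.read_t())
env.move_straight(w(7,82,62)); print(monitor.read_t(),monitor.read_width(),monitor.read_contact_force())
for c in ['scene','side']: save(viewer.get_image(c),c+'1')
a=cv2.imread('pics/scene1.png')[230:390,340:540]; b=cv2.imread('pics/side1.png')[280:440,150:350]
cv2.imwrite('pics/crop1.png',cv2.resize(np.hstack([a,b]),(800,320)))
```

```text
5.9333
6.9333 0.006630065827387096 [ 0.47363878 -0.04801393 -0.27340086]
```

View pics/crop1.png

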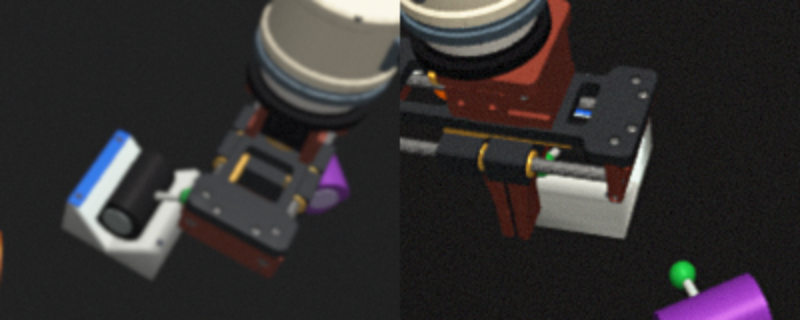

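The closed fingers stand just beyond the green knob on the +y side, clear of the cradle and the purple look-alike. I'll push along the knob's arc with a force guard.

Run:
```python
from h import *
print(env.move_straight(w(7,63,62),speed=60,guard=8),monitor.read_contact_force())
for a in (50,42,34,26):
    r=np.radians(a); t=w(7,52*np.sin(r)+19,41+52*np.cos(r)-12)
    g=env.move_straight(t,speed=40,guard=10)
    print(a,g,loc(monitor.read_position()).round(1),monitor.read_contact_force().round(2) if hasattr(monitor.read_contact_force(),'round') else monitor.read_contact_force(),monitor.read_t())
    if g: break
env.wait(0.4)
for c in ['scene','side']: save(viewer.get_image(c),c+'2')
a=cv2.imread('pics/scene2.png')[230:390,340:540]; b=cv2.imread('pics/side2.png')[280:440,150:350]
cv2.imwrite('pics/crop2.png',cv2.resize(np.hstack([a,b]),(800,320)))
print(monitor.read_contact_force())
```

```text
False [-0.16511246 -0.02135712  0.00286763]
50 False [ 7.1 58.9 62.5] [-0.96 -0.23 -0.03] 7.7583
42 False [ 7.1 53.6 67.9] [ 0.61 -0.37 -0.35] 8.0917
34 False [ 7.1 47.7 72.3] [-0.4  -0.04  0.07] 8.425
26 False [ 7.1 41.5 75.9] [ 0.1   0.97 -0.82] 8.7583
[0.62770322 0.36992785 1.07148209]
```

View pics/crop2.png

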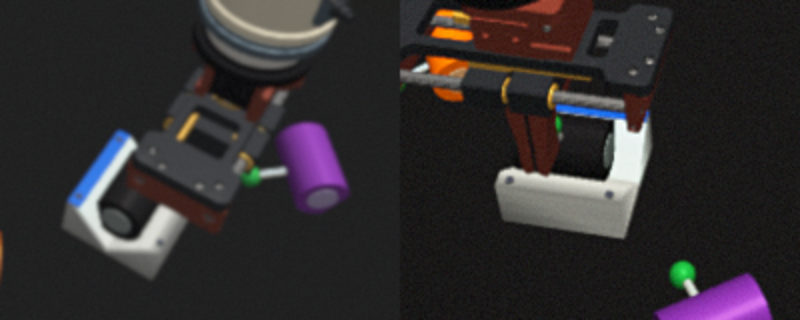

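The knob is mostly hidden behind the fingers, so I'll continue towards upright with a tighter guard, then back off and look.

Run:
```python
from h import *
f=lambda: np.round(monitor.read_contact_force(),2)
for y,z in ((32,78),(24,79),(16,79)):
    g=env.move_straight(w(7,y,z),speed=30,guard=5)
    print(y,g,loc(monitor.read_position()).round(1),f(),monitor.read_t())
    if g: break
env.wait(0.4); print(f())
env.move_straight(w(7,75,80),speed=100)
env.move_straight(w(7,75,190),speed=150)
env.wait(.2)
p=viewer.get_image('side'); save(p,'side3'); s=viewer.get_image('scene'); save(s,'scene3')
for n,c in ((p,'side'),(s,'scene')): print(c,[(np.round(d['xy'],1).tolist(),round(d['confidence'],2)) for d in finder.boxes_of('green_knob',n)])
print(monitor.read_t())
a=cv2.imread('pics/scene3.png')[230:390,340:540]; b=cv2.imread('pics/side3.png')[280:440,150:350]
cv2.imwrite('pics/crop3.png',cv2.resize(np.hstack([a,b]),(800,320)))
```

```text
32 False [ 7.1 31.7 78.1] [-0.17  0.85 -0.55] 9.7417
24 False [ 7.  23.8 79. ] [0.16 0.11 0.16] 10.1583
16 False [ 7.  15.8 79. ] [-0.29 -0.09 -0.08] 10.575
[-0.51 -0.42 -0.52]
side [([232.2, 351.4], 0.97), ([172.5, 312.9], 0.79), ([303.9, 439.2], 0.77)]
scene [([492.5, 315.8], 0.82), ([406.2, 325.5], 0.77), ([318.2, 361.7], 0.75)]
13.0
```

View pics/crop3.png

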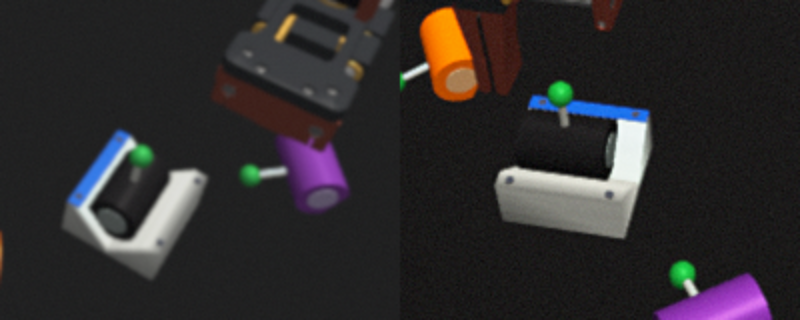

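Run:
```python
from h import *
S=viewer.get_image('scene');D=viewer.get_image('side')
def g(p,x0,x1,y0,y1):
    im=p['image'].astype(int);R,G,B=im[...,0],im[...,1],im[...,2]
    ys,xs=np.nonzero(((G>R+40)&(G>B+30))[y0:y1,x0:x1]); return xs.mean()+x0,ys.mean()+y0,len(xs)
a=g(S,400,425,295,320);b=g(D,220,240,315,340);print(a,b)
k=tri([ray(S,a),ray(D,b)]);print('knob local',loc(k),'at z89',loc(plane(S,a,89)),loc(plane(D,b,89)))
A=cv2.resize(cv2.cvtColor(S['image'],4)[285:375,365:465],(400,360),interpolation=2);B_=cv2.resize(cv2.cvtColor(D['image'],4)[315:405,190:290],(400,360),interpolation=2)
cv2.imwrite('pics/crop4.png',np.hstack([A,B_]))
```

```text
(np.float64(410.4326923076923), np.float64(307.33653846153845), 104) (np.float64(229.796875), np.float64(326.1328125), 128)
knob local [ 7.44934315 -3.20591021 92.06442962] at z89 [ 4.98649884 -3.87916579 89.        ] [ 8.67129314 -5.7408086  89.        ]
```

View pics/crop4.png

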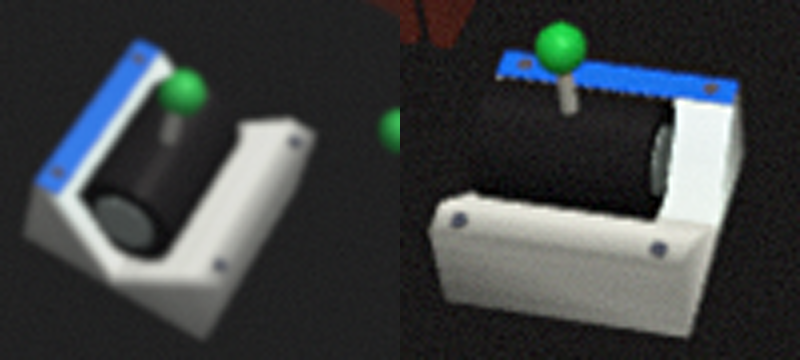

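The knob moved -46.7 mm in y and +17.7 mm in z. Bedding on the flat predicts -46 and +18, while upright but not bedded would rise about 22. The gripper is clear, so I'm handing in.

Run:
```python
from h import *
print(np.round(monitor.read_contact_force(),2)); order.finish_job(); print(monitor.read_t())
```

```text
[0.76 1.03 0.42]
the job is handed in; nothing more can be done
the job is handed in; nothing more can be done
```

The green-knobbed cell in the cradle is upright and appears to be bedded on its flat on the blue-strip side. I handed the job in shortly after 13 s on the robot's clock; no verdict is reported.

**What I did:** I pushed the knob along its arc with the closed fingers until the lever stood up. I felt no more than noise-level force, about 1 N, and no guard tripped. I then pulled the gripper back 75 mm to the +y side and raised it 190 mm above the bench.

**Last checks:**
- **Position:** the knob is at about y = -3 to -5 mm in the cradle frame, where -4 mm is expected. It sits about 7 mm from mid-groove along the barrel.
- **Height:** the two-camera height reads 92 mm against the expected 89. The starting reading was about 3 mm high as well (74 against 71). The rise of 17.7 mm matches bedding on the flat (18 mm); upright but not bedded would give about 22 mm.
- **Finder:** in the last pictures the network's green_knob boxes sat on whole cells, so I located the knob by colour instead.
- **Other items:** I never went near the yellow cell and did not look at it again afterwards. The orange and purple look-alikes were not touched.

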